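Turn the divider of a sheet-stock sample book over its rings

ROBOT

A 6-joint arm with a two-finger parallel gripper is mounted at the origin on the work surface. World frame = base frame: x ahead of the robot, y to its left, z up, the work surface at z = 0. Lengths are in m, angles in rad, forces in N, time in s.
With the tool pointing down it reaches from about 0.35 to 0.775 m from the base axis. Payload 5.5 kg.
Tool frame: the origin (TCP) lies between the finger pads; the fingertips stand 11 mm ahead of it and the grasp point (between the pads) lies 8 mm behind it (tips_ahead is the distance from the TCP to the fingertips, in m); z points along the fingers, y is the line along which they close (so a half turn about z gives the same grasp; the last joint's range is limited). The gripper opens to 85 mm and grips with 20 to 120 N. Pads are 22 mm wide; open, the fingers measure 114 mm over their backs; the gripper's body (76 mm by 85 mm) begins 54 mm behind the grasp point. The pads swing forward as they close: fully open they stand 13 mm farther back than shut.
Start: joints at [-1.436, 0.313, 0.046, 1.304, 0, 1.431], TCP at [0.156, -0.553, 0.242] pointing down, gripper open.
Joint ranges: [-2.76, 2.76], [-0.86, 1.69], [-1.03, 1.26], [-2.2, 2.34], [-1.47, 1.5], [-3.14, 3.14]. Speed limits (rad/s): [2.57, 2.57, 3.14, 3.14, 3.14, 3.14].

INTERFACE

Orientations are given as a unit quaternion [w, x, y, z].
In Python, from workcell import * gives the robot as it stands. The module is installed in compiled form; this text tells all that it offers.
- The arm moves only by the tool jog_arm, never from a script. Its argument "moves" is a list of rows, each an object with "fingers": the closure, from 0 (fully open) to 1 (shut); "slide": the shift along the tool's x, y, z in mm, a list of three; "angular": the turn, a rotation vector about the tool's x, y, z in degrees, a list of three. A call has 1 to 10 rows; each row is the pose to reach, as a shift and turn from the pose commanded when the call began, along the tool's axes at that moment; what a row does not reach only later rows make up. A row lasts 1/12 s, in which the tool goes at most 41.7 mm and 7.16 degrees, less where a joint would pass 70% of its speed; a pose out of reach is approached as far as the arm can. A call with a gripper value outside its range is refused whole. The fingers move at their own pace and stop on an object; "squeeze" is the grip in N (left out, the last holds). Time passes only in rows, so rows that repeat a pose let the fingers close. It gives the time, the measured TCP pose, the force, the opening and the grip force at its end, in the units of the state.
- get_state(): the state, without advancing time (a new reading comes with each control period).
- read_camera(name): name is "scene" or "top"; returns a dict with "color" (420x560x3 uint8, red, green, blue), "fovy" (degrees; the focal length in pixels is half the picture's height over the tangent of half this angle, whatever the lens; pixels are square), "cx", "cy" (the principal point, pixels), "world_from_camera" (4x4, takes a point from camera to world coordinates). Camera axes: x right, y down, z forward; pixel columns grow to the right and rows downward; lengths in m; the calibration is good to about 2 mm. A picture is of the moment at which its call begins. There is no depth.
- hand_in(): hands the job in; it is judged then, once.
Trained networks look in a picture, given as the dict that the camera call returned (one of the last four; its "shot" number tells which), for a name from the list of things; names that differ only in an ending like _2 or _b are one class to them, and where a whole thing is asked for, a point or a joint stands for the part that bears it (a point fixed in the world has none). Each returns a list of dicts, best first, with "p" (0 to 1); they miss things now and then, are a little off and sometimes report something else, mostly with a low value. They report only what shows in the picture. A call takes as long as a camera call.
- look_for(target, picture): "point" ([column, row] in pixels, amid what is visible of it).
- tip_of(target, picture): "point" ([column, row] in pixels: a listed point, or the origin of a listed thing).
The state is a dict: "clock": time; "joint_pos": joint angles; "qvel": joint speeds; "tau": joint torques, N m; "tcp_pos": TCP position; "orientation": TCP orientation; "wrist_force": force on the tool from outside, world axes, zero at the start; "ft_torque": the same for the moment, N m; "finger_gap": finger opening in m; "grip_force": force on a finger pad.
Only numpy, scipy, OpenCV 4.12 (cv2) and the standard library are available. Lean on these libraries where they do the work, as an engineer would, in place of code of your own. Each camera call takes 0.05 s, during which the arm holds its last target. There are 200 camera calls.

TASK

The thick ring-bound sample book lies open before the robot like a book being read. With a fingertip, push up the top leaf of its right-hand stack, the grey divider, from under the tab on its outer edge, turn that one leaf over the rings and lay it flat on the left-hand stack; do not pinch it or let it slap down. Leave the aluminium sheet beneath it lying where it is and the things around the book undisturbed.

Things in the scene. Friction and masses are not known exactly. Their poses are not given: they have to be found in the camera images.
- book: Ring-bound book of rigid 4 mm sheet samples, open in the middle, fixed on the shelf. Origin: on the shelf under the middle of the spine; x points across the spine from the right-hand stack (as the robot sees it) to the left-hand one, y along the spine towards the robot, z up. Two stacks, 140 mm along the spine, on grey board covers (4 mm thick, to 105 mm either side of the spine), joined by two steel rings.
- spine (a point): Midpoint of the line about which the leaves turn: along the book's y, 38 mm above the shelf, through the centres of the two upright round steel rings (70 mm across, 90 mm apart, tops 73 mm above the shelf).
- right (a point): Middle of the top of the right-hand stack's fixed leaves, 34 mm above the shelf (they reach 104 mm from the spine, lower ones down to 86 mm). On it lie the aluminium sheet (34 to 38 mm above the shelf) and on that the divider (38 to 42 mm).
- left (a point): Middle of the top of the left-hand stack, 34 mm above the shelf, bare at the start, from 24 to 104 mm beyond the spine. The turned divider must lie on it (34 to 38 mm above the shelf). Lower in this stack another divider's fixed tab sticks out at the outer edge, at y = -35 mm.
- divider (a joint): Angle (rad) of the grey plastic divider: 0 flat on the right-hand stack, 1.57 upright over the rings, 3.14 flat on the left-hand stack. Starts at 0 to 0.2. Its holes bind on the rings: it stays at any angle where it is left and must be pushed all the way; about 1 N at the tab turns it. Leaf 140 mm along the spine, from 25 to 105 mm from the turning line, 4 mm thick, 60 g; its tab, 45 mm wide, reaches to 125 mm.
- tab (a point): Middle of the divider's tab, in mid-thickness: 115 mm from the turning line, at y = +35 mm of the book. Axes as the book's while the divider is flat on the right-hand stack, turning with it: -x out of the tab's free edge, y along the spine, z out of the face first uppermost. The tab sticks out 20 mm past all below it; when flat, its underside is 38 mm above the bare shelf.
- sheet (a joint): Angle (rad) of the bare aluminium sheet under the divider, of the same size without a tab (it ends 105 mm from the spine line): 0 = flat on the right-hand stack, as it starts and must stay. It turns about the same line and also stays where it is left.
- dish: White ceramic dish of steel hex nuts, 108 mm across the rim, 32 mm high, loose, left of the book. Origin: centre of its underside.
- spool: Teal plastic spool standing on end, 58 mm across, 52 mm high, loose, at the far left corner of the book or between the book and the robot. Origin: centre of its underside.
- cube: Clear acrylic cube, 50 mm, loose, at the far left corner of the book or between the book and the robot. Origin: centre of its underside.
- case: Grey calipers in a hard case with a clear lid and a latch, 236 x 97 x 32 mm, loose, lying beyond the book. Origin: centre of its underside, x along its length.

How it is judged:
By the outcome, as a careful person would: the job done as asked, in the order asked, and still so for the second after the job is handed in, with the robot touching nothing.
It also fails if it takes over 45 s, if anything falls off the work surface, if the arm or the gripper's body presses on something with over 40 N, if the wrist force passes 120 N, or if a joint passes its speed limit or range.

## Working session

There is one attempt and no reset: what is moved stays moved. The work goes in short steps, Python scripts to look and compute and a tool call to move; the robot and the scene stay as the last step left them, time stands still between calls to the robot, and variables do not carry over. Pictures are saved under pics/ and viewed, at most 10 in all, crops included, and the job is handed in when it is done.

Besides the shell and the picture viewer there is one more tool, called after "Call:" by a JSON object that holds its "fn" and its "kwargs". jog_arm: Moves the arm, as the interface text tells. Its arguments: {"type":"object","properties":{"moves":{"type":"array","items":{"type":"object","properties":{"fingers":{"type":"number"},"slide":{"type":"array","items":{"type":"number"}},"angular":{"type":"array","items":{"type":"number"}}}}},"squeeze":{"type":"number"}},"required":["moves"]}

```bash
mkdir -p pics
cat > h.py <<'E'
from workcell import *
import numpy as np, cv2
from scipy.spatial.transform import Rotation as R
def ray(p,uv):
    f=p["color"].shape[0]/2/np.tan(np.radians(p["fovy"])/2)
    T=np.array(p["world_from_camera"]); d=np.array([(uv[0]-p["cx"])/f,(uv[1]-p["cy"])/f,1.])
    return T[:3,3],T[:3,:3]@d
def at_z(p,uv,z):
    o,d=ray(p,uv); return o+d*(z-o[2])/d[2]
def proj(p,X):
    f=p["color"].shape[0]/2/np.tan(np.radians(p["fovy"])/2)
    T=np.array(p["world_from_camera"]); c=T[:3,:3].T@(np.array(X)-T[:3,3])
    return [p["cx"]+f*c[0]/c[2],p["cy"]+f*c[1]/c[2]]
def tri(p,a,q,b):
    o1,d1=ray(p,a);o2,d2=ray(q,b)
    s=np.linalg.lstsq(np.c_[d1,-d2],o2-o1,rcond=None)[0]
    x,y=o1+s[0]*d1,o2+s[1]*d2
    return (x+y)/2,np.linalg.norm(x-y)
def save(p,n): cv2.imwrite(f"pics/{n}.png",p["color"][:,:,::-1])
E
python3 - <<'E'
from h import *
np.set_printoptions(precision=4,suppress=True)
s=read_camera("scene");t=read_camera("top")
im=np.hstack([s["color"],t["color"]]);
save(s,"s0");save(t,"t0")
H={"book":0,"spine":.038,"right":.034,"left":.034,"tab":.04,"dish":0,"spool":0,"cube":0,"case":0}
for n,z in H.items():
    a=tip_of(n,s);b=tip_of(n,t)
    print(n,[(np.round(x[0]["point"]),round(x[0]["p"],2)) if x else None for x in(a,b)])
    if a:print("  s",at_z(s,a[0]["point"],z))
    if b:print("  t",at_z(t,b[0]["point"],z))
    if a and b:print("  tri",tri(s,a[0]["point"],t,b[0]["point"]))
print(s["world_from_camera"],t["world_from_camera"],s["fovy"],t["fovy"]);st=get_state();print(st)
E
```

```text
book [(array([254., 210.]), 0.59), (array([298., 242.]), 0.69)]
  s [0.5382 0.0701 0.    ]
  t [0.5433 0.0671 0.    ]
  tri (array([0.5433, 0.0679, 0.0086]), np.float64(0.0012273187257321914))
spine [(array([256., 201.]), 0.89), (array([296., 243.]), 0.65)]
  s [0.5426 0.0728 0.038 ]
  t [0.5414 0.0733 0.038 ]
  tri (array([0.5414, 0.0733, 0.0361]), np.float64(5.65790737537237e-05))
right [(array([197., 204.]), 0.6), (array([331., 239.]), 0.69)]
  s [ 0.5018 -0.0393  0.034 ]
  t [0.5508 0.0022 0.034 ]
  tri (array([ 0.5446, -0.0175,  0.0872]), np.float64(0.04948854234374471))
left [(array([280., 187.]), 0.94), (array([261., 246.]), 0.94)]
  s [0.5275 0.1339 0.034 ]
  t [0.5332 0.1428 0.034 ]
  tri (array([0.5314, 0.1378, 0.0374]), np.float64(0.010216591870204775))
tab [(array([197., 202.]), 0.8), (array([356., 254.]), 0.57)]
  s [ 0.5009 -0.0384  0.04  ]
  t [ 0.5214 -0.0486  0.04  ]
  tri (array([ 0.5218, -0.0421,  0.0709]), np.float64(0.004670610141024684))
dish [None, (array([199., 272.]), 0.63)]
  t [0.4775 0.2717 0.    ]
spool [(array([363., 198.]), 0.74), (array([191., 208.]), 
[... 640 characters left out ...]
.      0.      1.    ]] [[ 0.0201 -0.9965  0.0812  0.513 ]
 [-0.9998 -0.0204 -0.003   0.0979]
 [ 0.0047 -0.0811 -0.9967  1.1176]
 [ 0.      0.      0.      1.    ]] 53.290252976110345 42.92409237442524
{'clock': 1.0, 'joint_pos': array([-1.4356,  0.3132,  0.0461,  1.3036, -0.    ,  1.4312]), 'qvel': array([-0.0001,  0.0011, -0.0014,  0.0004,  0.0013,  0.0005]), 'tau': array([  0.0008, -48.0469,  29.882 ,   0.0003,  -0.    ,  -0.    ]), 'tcp_pos': array([ 0.156 , -0.5535,  0.2423]), 'orientation': array([ 0.    ,  0.9906,  0.137 , -0.    ]), 'wrist_force': array([-0.3011,  0.217 , -0.1295]), 'ft_torque': array([ 0.0112,  0.0224, -0.0874]), 'grip_force': 0.0, 'finger_gap': 0.08545464472519518}
```

Run:
```python
import cv2,numpy as np
s=cv2.imread("pics/s0.png");t=cv2.imread("pics/t0.png")
a=cv2.resize(s[80:330,130:430],(800,667))[:600]
b=cv2.resize(t[120:330,150:430],(800,600))
cv2.imwrite("pics/s1.png",a);cv2.imwrite("pics/t1.png",b)
```

```text
(no output)
```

View pics/s1.png

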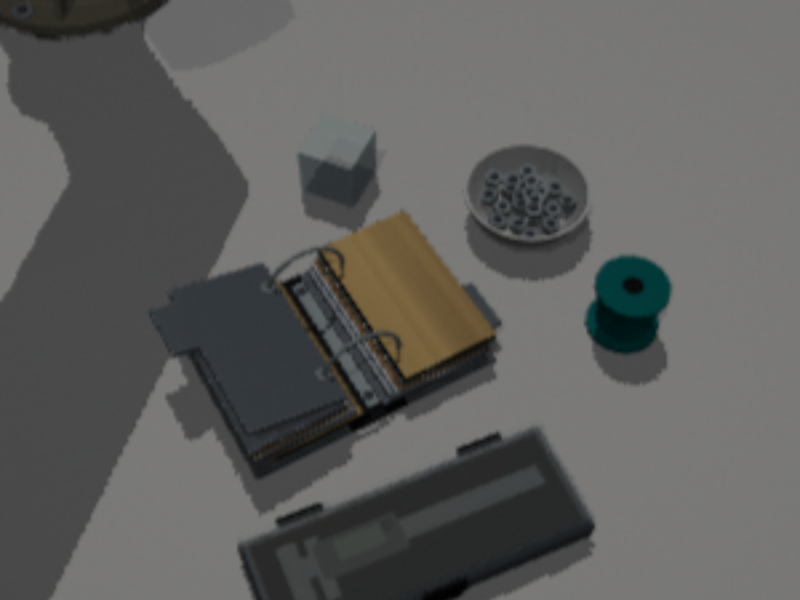

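View pics/t1.png

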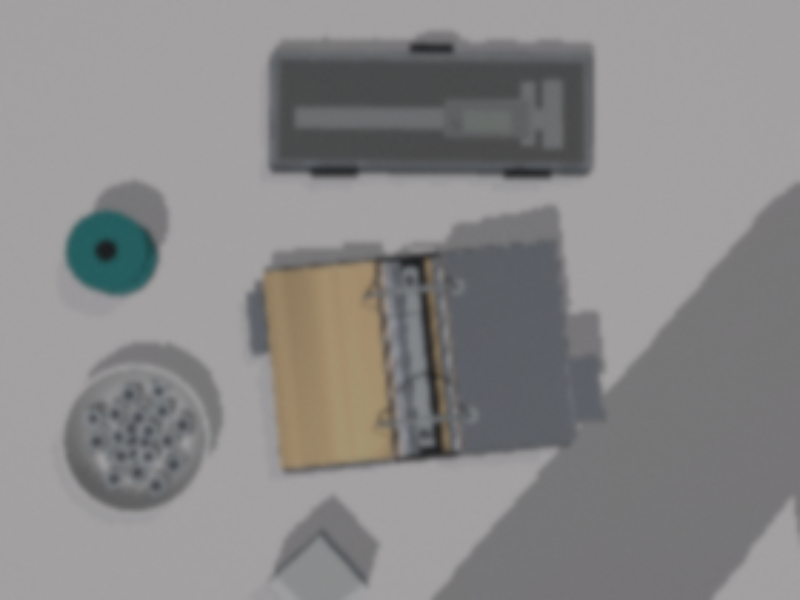

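The book is at the image centre, with the divider slightly raised on the right: its tab is at about (172,327) in the scene crop and (589,390) in the top crop. The cube is near the robot-side left, the dish and spool are on the left, and the case is beyond. Next I'll fit the book pose and leaf angle.

```bash
cat >> h.py <<'E'
def bk(P,b): # book coords -> world; b=(x,y,yaw)
    return np.array([b[0],b[1],0])+R.from_euler("z",b[2]).apply(P)
def leaf(r,y,th,n=0.): # point on divider: radius, along, angle, height above original underside
    return np.array([-r*np.cos(th)+n*np.sin(th),y,.038+r*np.sin(th)+n*np.cos(th)])
E
python3 - <<'E'
from h import *
from scipy.optimize import least_squares
s=read_camera("scene");t=read_camera("top")
L=[((.104,-.07,.034),(242.75,214.5),(315.6,206.8)),((.104,.07,.034),(249.75,284.5),(281.9,159.5))]
D=[((.105,-.07),(345.3,204),(222.6,242)),((.105,.07),(351.3,275),(193.75,189.5)),((.125,.0125),(360,244.25),(197.5,213.1)),((.125,.0575),(361.75,267),(186.25,198.1))]
def f(v):
    e=[]
    for P,a,c in L:
        X=bk(P,v[:3]); e+=list(np.array(proj(t,X))-a)+list(np.array(proj(s,X))-c)
    for P,a,c in D:
        X=bk(leaf(P[0],P[1],v[3],.004),v[:3]); e+=list(np.array(proj(t,X))-a)+list(np.array(proj(s,X))-c)
    return np.array(e)
o=least_squares(f,[.54,.07,-1.5,.15],loss="soft_l1");print(np.round(o.x,4));print(np.round(f(o.x).reshape(-1,4),1))
b=o.x
for th in(0,b[3]): print("tab under",bk(leaf(.115,.035,th),b))
print("tab near edge",bk(leaf(.115,.0575,b[3]),b), "out dir",R.from_euler("z",b[2]).apply([-1,0,0]),"yaxis",R.from_euler("z",b[2]).apply([0,1,0]))
# cube, dish
for n,z in(("cube",.025),("dish",.016)):
    for p in(s,t):
        q=look_for(n,p); print(n,[(np.round(k["point"]),round(k["p"],2),np.round(at_z(p,k["point"],z),3)) for k in q[:2]])
E
```

```text
[ 0.5395  0.0715 -4.6024  0.1713]
[[-0.4 -0.4  0.1 -1.8]
 [-1.6 -1.3 -0.2 -1. ]
 [-0.4 -0.1 -0.4  1. ]
 [ 0.6 -0.7 -1.  -0.2]
 [-0.9  0.  -2.9  0.4]
 [-0.3  0.1 -0.6 -1.4]]
tab under [ 0.51737118 -0.04668284  0.038     ]
tab under [ 0.51718626 -0.04500892  0.05760885]
tab near edge [ 0.49482231 -0.04747951  0.05760885] out dir [ 0.10980403 -0.99395326  0.        ] yaxis [-0.99395326 -0.10980403  0.        ]
cube [(array([255., 139.]), 0.98, array([0.375, 0.137, 0.025]))]
cube [(array([262., 321.]), 0.62, array([0.382, 0.138, 0.025])), (array([298., 247.]), 0.28, array([0.534, 0.068, 0.025]))]
dish [(array([283., 280.]), 0.26, array([0.714, 0.06 , 0.016])), (array([365., 190.]), 0.24, array([0.595, 0.301, 0.016]))]
dish [(array([194., 270.]), 0.95, array([0.481, 0.28 , 0.016]))]
```

```bash
cat >> h.py <<'E'
B=np.array([.5395,.0715,-4.6024])
def pose(X,y,z,tilt): # tip at book (X,y,z); tool z tilted `tilt` deg below the spine direction
    S=R.from_euler("z",B[2]); s=S.apply([0,-1,0]); out=S.apply([-1,0,0]); c=np.radians(tilt)
    tz=np.cos(c)*s-np.sin(c)*np.array([0,0,1.]); Rm=np.c_[np.cross(out,tz),out,tz]
    return bk([X,y,z],B)-.011*tz,R.from_matrix(Rm)
def cmd(*tgts,c=None):
    st=get_state(); q=st["orientation"]; p0=st["tcp_pos"]; R0=R.from_quat([q[1],q[2],q[3],q[0]])
    if c: p0,R0=pose(*c)   # commanded pose, book terms
    for t in tgts:
        p,Rt=pose(*t); print(t,"slide",np.round(R0.inv().apply(p-p0)*1e3,1),"ang",np.round((R0.inv()*Rt).as_rotvec(degrees=True),1))
def tipbook():
    st=get_state(); q=st["orientation"]; Ro=R.from_quat([q[1],q[2],q[3],q[0]])
    tip=st["tcp_pos"]+Ro.apply([0,0,.011]); tz=Ro.apply([0,0,1])
    print("tip(book mm)",np.round(R.from_euler("z",-B[2]).apply(tip-[B[0],B[1],0])*1e3,1),"tilt",round(np.degrees(np.arcsin(-tz[2])),1),"F",np.round(st["wrist_force"],1),"t",st["clock"],"gap",round(st["finger_gap"],3))
E
python3 -c "
from h import *
tipbook();cmd((-.25,.0375,.15,25))"
```

```text
tip(book mm) [-579.1  449.8  231.3] tilt 90.0 F [-0.   0.2  0.3] t 1.3 gap 0.085
(-0.25, 0.0375, 0.15, 25) slide [ 450.8 -258.7   87.6] ang [-5.3 64.8  8.4]
```

Call:
{"fn": "jog_arm", "kwargs": {"moves": [{"fingers":1,"slide":[35,-20,7],"angular":[-0.5,6.5,0.8]},{"fingers":1,"slide":[70,-40,14],"angular":[-1,13,1.7]},{"fingers":1,"slide":[105,-60,20],"angular":[-1.6,19.5,2.5]},{"fingers":1,"slide":[140,-80,27],"angular":[-2,26,3.4]},{"fingers":1,"slide":[175,-100,34],"angular":[-2.6,32.5,4.2]},{"fingers":1,"slide":[210,-120,41],"angular":[-3.2,39,5]},{"fingers":1,"slide":[245,-140,48],"angular":[-3.7,45.5,5.9]},{"fingers":1,"slide":[280,-160,54],"angular":[-4.2,52,6.7]},{"fingers":1,"slide":[315,-180,61],"angular":[-4.8,58.5,7.6]},{"fingers":1,"slide":[350,-200,68],"angular":[-5.3,64.8,8.4]}]}}

```text
clock: 2.13
tcp_pos: [0.4225, -0.2838, 0.176]
orientation: [-0.027, 0.858, 0.05, 0.51]
wrist_force: [0.9, -0.7, -0.6]
finger_gap: -0.0001
grip_force: 0.0
```

```bash
python3 -c "
from h import *
tipbook();cmd((-.25,.0375,.15,25),(-.2,.0375,.028,25));print(get_state()['joint_pos'])"
```

```text
tip(book mm) [-340.2  145.6  170.8] tilt 28.5 F [ 0.9 -0.7 -0.6] t 2.1333 gap -0.0
(-0.25, 0.0375, 0.15, 25) slide [ 33.2 -89.9 105.1] ang [-0.1  3.5  0.3]
(-0.2, 0.0375, 0.028, 25) slide [ -73.8 -140.4  163.4] ang [-0.1  3.5  0.3]
[-1.29903823  0.04774352 -0.90710121  0.33063201  1.04977204  1.89273986]
```

Call:
{"fn": "jog_arm", "kwargs": {"moves": [{"slide":[11,-30,35],"angular":[0,3.5,0.3]},{"slide":[22,-60,70],"angular":[0,3.5,0.3]},{"slide":[33,-90,105],"angular":[0,3.5,0.3]},{"slide":[5,-106,122],"angular":[0,3.5,0.3]},{"slide":[-35,-122,142],"angular":[0,3.5,0.3]},{"slide":[-74,-140,163],"angular":[0,3.5,0.3]},{"slide":[-74,-140,163],"angular":[0,3.5,0.3]},{"slide":[-74,-140,163],"angular":[0,3.5,0.3]}]}}

```text
schema error: expected keys fingers, slide, angular
```

Run:
```python
from h import *
tipbook();cmd((-.2,.0375,.028,25),(-.124,.0375,.028,25));print(get_state()['joint_pos'])
s=read_camera("scene");t=read_camera("top")
a=cv2.resize(s["color"][150:270,150:310],(800,600));b=cv2.resize(t["color"][190:300,300:447],(800,600))
im=np.vstack([cv2.resize(a,(400,300)),cv2.resize(b,(400,300))]);cv2.imwrite("pics/c1.png",im[:,:,::-1])
print(proj(s,bk([-.2,.0375,.028],B)),proj(t,bk([-.2,.0375,.028],B)))
```

```text
tip(book mm) [-340.2  145.6  170.8] tilt 28.5 F [ 0.9 -0.7 -0.6] t 2.1333 gap -0.0
(-0.2, 0.0375, 0.028, 25) slide [ -73.8 -140.4  163.4] ang [-0.1  3.5  0.3]
(-0.124, 0.0375, 0.028, 25) slide [ -73.4 -216.4  163.5] ang [-0.1  3.5  0.3]
[-1.29903823  0.04774352 -0.90710121  0.33063201  1.04977204  1.89273986]
[np.float64(156.45632866836678), np.float64(229.82690373983186)] [np.float64(395.7542448266287), np.float64(253.50492042282568)]
```

View pics/c1.png

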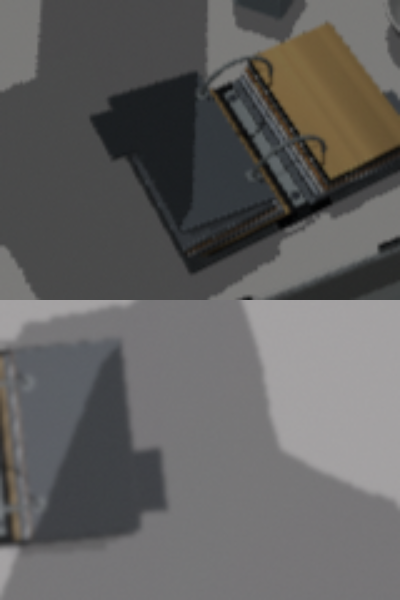

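The pictures show only the book and the arm's shadow, with the tab at about (110,135) in the scene half and (150,480) in the top half. The move was refused because the fingers key was missing.

Call:
{"fn": "jog_arm", "kwargs": {"moves": [{"fingers":1,"slide":[11,-30,35],"angular":[0,3.5,0.3]},{"fingers":1,"slide":[22,-60,70],"angular":[0,3.5,0.3]},{"fingers":1,"slide":[33,-90,105],"angular":[0,3.5,0.3]},{"fingers":1,"slide":[5,-106,122],"angular":[0,3.5,0.3]},{"fingers":1,"slide":[-35,-122,142],"angular":[0,3.5,0.3]},{"fingers":1,"slide":[-74,-140,163],"angular":[0,3.5,0.3]},{"fingers":1,"slide":[-74,-140,163],"angular":[0,3.5,0.3]},{"fingers":1,"slide":[-74,-140,163],"angular":[0,3.5,0.3]}]}}

```text
clock: 2.9
tcp_pos: [0.5502, -0.2428, 0.1028]
orientation: [-0.045, 0.851, 0.06, 0.52]
wrist_force: [0.2, -0.4, -0.2]
finger_gap: 0.0003
grip_force: 0.0
```

Run:
```python
from h import *
tipbook();cmd((-.2,.0375,.028,25),(-.124,.0375,.028,25));print(get_state()['joint_pos'])
s=read_camera("scene");t=read_camera("top")
a=s["color"][140:260,120:280];b=t["color"][190:310,290:450]
im=np.vstack([cv2.resize(a,(400,300)),cv2.resize(b,(400,300))]);cv2.imwrite("pics/c2.png",im[:,:,::-1])
for p in(s,t):print(proj(p,bk([-.2,.0375,.028],B)))
```

```text
tip(book mm) [-313.1   14.1   97.8] tilt 27.1 F [ 0.2 -0.4 -0.2] t 2.9 gap 0.0
(-0.2, 0.0375, 0.028, 25) slide [ -72.6 -113.4   15.7] ang [-2.4  2.1  0.2]
(-0.124, 0.0375, 0.028, 25) slide [ -72.3 -189.3   18.8] ang [-2.4  2.1  0.2]
[-0.95992297  0.31447114 -1.02089197 -0.47410647  0.92759234  2.40765816]
[np.float64(156.45632866836678), np.float64(229.82690373983186)]
[np.float64(395.7542448266287), np.float64(253.50492042282568)]
```

View pics/c2.png

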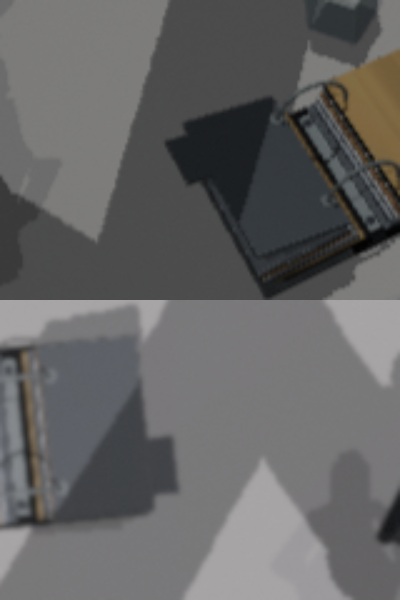

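The arm stopped short at its j3 fold limit, so pointing the tool along +x isn't reachable. I'll fit a rough kinematic model to choose a reachable diagonal approach.

```bash
cat >> h.py <<'E'
from scipy.optimize import least_squares
ez=np.array([0,0,1.])
def fk(q,k):
    r=np.array([np.cos(q[0]),np.sin(q[0]),0]);l=np.cross(ez,r);ph=q[1]-q[2]+q[3]
    z=np.cos(ph)*r-np.sin(ph)*ez; x=-(np.sin(ph)*r+np.cos(ph)*ez)
    M=R.from_matrix(np.c_[x,l,z])*R.from_euler("x",-q[4])*R.from_euler("z",q[5])
    h,L1,L2,a,b,L=k
    W=h*ez+L1*(np.sin(q[1]+a)*r+np.cos(q[1]+a)*ez)+L2*(np.sin(q[1]-q[2]+b)*r+np.cos(q[1]-q[2]+b)*ez)
    return W+L*M.as_matrix()[:,2],M
def pose(X,y,z,tilt,az=84): # tip at book (X,y,z) m; tool z at azimuth az, tilt deg below horizontal
    a,c=np.radians(az),np.radians(tilt)
    out=np.array([np.sin(a),-np.cos(a),0])
    tz=np.array([np.cos(c)*np.cos(a),np.cos(c)*np.sin(a),-np.sin(c)])
    return bk([X,y,z],B)-.011*tz,R.from_matrix(np.c_[np.cross(out,tz),out,tz])
LO=np.array([-2.76,-.86,-1.03,-2.2,-1.47,-3.14]);HI=np.array([2.76,1.69,1.26,2.34,1.5,3.14])
def ik(t,k,q0):
    p,M=pose(*t)
    f=lambda q:np.r_[(fk(q,k)[0]-p)*10,(fk(q,k)[1].inv()*M).as_rotvec()]
    o=least_squares(f,np.clip(q0,LO+1e-3,HI-1e-3),bounds=(LO,HI)); return o.x,np.abs(o.fun).max()
E
cat > fit.py <<'E'
from h import *
st=get_state()
D=[([-1.4356,.3132,.0461,1.3036,0,1.4312],[.156,-.5535,.2423]),([-1.29904,.04774,-.9071,.33063,1.04977,1.89274],[.4225,-.2838,.176]),(st["joint_pos"],st["tcp_pos"])]
f=lambda k:np.concatenate([fk(q,k)[0]-p for q,p in D])
best=min((least_squares(f,k0) for k0 in ([.36,.36,.35,0,1.5,.3],[.36,.4,.35,.2,1.2,.35],[.3,.3,.4,-.2,1.8,.39])),key=lambda o:o.cost)
k=best.x;print(np.round(k,3),best.cost**.5)
q=st["orientation"];print((fk(st["joint_pos"],k)[1].inv()*R.from_quat([q[1],q[2],q[3],q[0]])).magnitude())
np.save("k.npy",k)
for az in(40,50,60,75):
  for t in((-.2,.035,.12,22,az),(-.2,.035,.034,22,az),(-.116,.035,.034,22,az),(-.08,.035,.13,40,az),(0.02,.03,.15,70,az),(.09,.03,.05,85,az)):
    q,e=ik(t,k,st["joint_pos"]);print(t,np.round(q,2),round(e,3))
E
python3 fit.py
```

```text
[ 0.074  0.569  0.416 -0.038  1.292  0.386] 0.060436033432524454
5.196133898642782e-16
(-0.2, 0.035, 0.12, 22, 40) [-0.98  0.4  -0.83  0.61  1.17  1.28] 0.0
(-0.2, 0.035, 0.034, 22, 40) [-0.98  0.56 -0.9   0.38  1.17  1.28] 0.0
(-0.116, 0.035, 0.034, 22, 40) [-0.87  0.5  -1.03  0.14  1.17  1.48] 0.037
(-0.08, 0.035, 0.13, 40, 40) [-0.64  0.08 -0.87  0.35  0.84  1.93] 0.0
(0.02, 0.03, 0.15, 70, 40) [ 0.    0.05 -0.52  0.73  0.22  2.48] 0.0
(0.09, 0.03, 0.05, 85, 40) [ 0.28  0.25 -0.49  0.75  0.04  2.72] 0.0
(-0.2, 0.035, 0.12, 22, 50) [-0.96  0.47 -0.69  0.98  1.11  0.95] 0.0
(-0.2, 0.035, 0.034, 22, 50) [-0.96  0.62 -0.75  0.77  1.11  0.95] 0.0
(-0.116, 0.035, 0.034, 22, 50) [-0.86  0.55 -0.92  0.49  1.15  1.15] 0.0
(-0.08, 0.035, 0.13, 40, 50) [-0.66  0.16 -0.77  0.59  0.87  1.64] 0.0
(0.02, 0.03, 0.15, 70, 50) [-0.04  0.08 -0.49  0.78  0.27  2.26] 0.0
(0.09, 0.03, 0.05, 85, 50) [ 0.27  0.25 -0.48  0.76  0.05  2.54] 0.0
(-0.2, 0.035, 0.12, 22, 60) [-0.92  0.55 -0.54  1.25  1.03  0.73] 0.0
(-0.2, 0.035, 0.034, 22, 60) [-0.92  0.68 -0.6   1.06  1.03  0.73] 0.0
(-0.116, 0.035, 0.034, 22, 60) [-0.83  0.61 -0.77  0.84  1.08  0.87] 0.0
(-0.08, 0.035, 0.13, 40, 60) [-0.65  0.25 -0.66  0.81  0.86  1.37] 0.0
(0.02, 0.03, 0.15, 70, 60) [-0.07  0.11 -0.45  0.85  0.31  2.05] 0.0
(0.09, 0.03, 0.05, 85, 60) [ 0.26  0.26 -0.47  0.77  0.06  2.36] 0.0
(-0.2, 0.035, 0.12, 22, 75) [-0.85  0.66 -0.32  1.53  0.88  0.52] 0.0
(-0.2, 0.035, 0.034, 22, 75) [-0.85  0.77 -0.37  1.37  0.88  0.52] 0.0
(-0.116, 0.035, 0.034, 22, 75) [-0.76  0.69 -0.55  1.2   0.95  0.6 ] 0.0
(-0.08, 0.035, 0.13, 40, 75) [-0.61  0.37 -0.49  1.1   0.8   1.05] 0.0
(0.02, 0.03, 0.15, 70, 75) [-0.09  0.17 -0.39  0.95  0.34  1.75] 0.0
(0.09, 0.03, 0.05, 85, 75) [ 0.25  0.27 -0.46  0.8   0.08  2.08] 0.0
```

```bash
python3 -c "
from h import *
tipbook();cmd((-.26,.035,.12,25,84))"
```

```text
tip(book mm) [-312.    14.7   96.5] tilt 27.1 F [0.3 0.9 1. ] t 3.0 gap 0.0
(-0.26, 0.035, 0.12, 25, 84) slide [ 14.9 -43.6 -20. ] ang [ 67.4   1.2 -33.9]
```

Call:
{"fn": "jog_arm", "kwargs": {"moves": [{"fingers":1,"slide":[15,-10,-20],"angular":[6.2,0.1,-3.1]},{"fingers":1,"slide":[15,-44,-20],"angular":[12.4,0.2,-6.2]},{"fingers":1,"slide":[15,-44,-20],"angular":[18.6,0.3,-9.3]},{"fingers":1,"slide":[15,-44,-20],"angular":[24.8,0.4,-12.4]},{"fingers":1,"slide":[15,-44,-20],"angular":[31,0.5,-15.5]},{"fingers":1,"slide":[15,-44,-20],"angular":[37.2,0.6,-18.6]},{"fingers":1,"slide":[15,-44,-20],"angular":[43.4,0.7,-21.7]},{"fingers":1,"slide":[15,-44,-20],"angular":[49.6,0.8,-24.8]},{"fingers":1,"slide":[15,-44,-20],"angular":[55.8,1,-28]},{"fingers":1,"slide":[15,-44,-20],"angular":[62,1.1,-31]}]}}

```text
clock: 3.83
tcp_pos: [0.531, -0.2004, 0.1293]
orientation: [-0.251, 0.753, 0.392, 0.466]
wrist_force: [0.6, 0.1, -0.7]
finger_gap: 0.0002
grip_force: 0.0
```

```bash
python3 -c "
from h import *
tipbook();cmd((-.26,.035,.12,25,84),(-.2,.035,.034,22,84));print(get_state()['joint_pos'])"
```

```text
tip(book mm) [-261.8   31.9  124.4] tilt 26.1 F [ 0.6  0.1 -0.7] t 3.8333 gap 0.0
(-0.26, 0.035, 0.12, 25, 84) slide [-3.9  1.2  2.4] ang [ 25.4   1.  -12.9]
(-0.2, 0.035, 0.034, 22, 84) slide [-62.1 -36.9  81.3] ang [ 25.8   3.9 -12.2]
[-0.96458153  0.68239678 -0.15038774  1.37056648  0.99268929  0.864777  ]
```

Call:
{"fn": "jog_arm", "kwargs": {"moves": [{"fingers":1,"slide":[-4,1,2],"angular":[6.2,0.5,-3]},{"fingers":1,"slide":[-4,1,2],"angular":[12.4,1,-6]},{"fingers":1,"slide":[-4,1,2],"angular":[18.6,2,-9]},{"fingers":1,"slide":[-20,-12,25],"angular":[25.8,3.9,-12.2]},{"fingers":1,"slide":[-40,-25,55],"angular":[25.8,3.9,-12.2]},{"fingers":1,"slide":[-62,-37,81],"angular":[25.8,3.9,-12.2]},{"fingers":1,"slide":[-62,-37,81],"angular":[25.8,3.9,-12.2]},{"fingers":1,"slide":[-62,-37,81],"angular":[25.8,3.9,-12.2]}]}}

```text
clock: 4.5
tcp_pos: [0.5254, -0.1393, 0.0359]
orientation: [-0.376, 0.617, 0.552, 0.416]
wrist_force: [0.1, -0.1, 1.1]
finger_gap: -0.0001
grip_force: 0.0
```

Run:
```python
from h import *
tipbook();cmd((-.2,.035,.034,22,84),(-.116,.035,.034,22,84));print(get_state()['joint_pos'])
s=read_camera("scene");t=read_camera("top")
a=s["color"][140:260,120:280];b=t["color"][190:310,290:450]
im=np.vstack([cv2.resize(a,(400,300)),cv2.resize(b,(400,300))]);cv2.imwrite("pics/c3.png",im[:,:,::-1])
for p,o in((s,(120,140,0)),(t,(290,190,300))):u=proj(p,bk([-.2,.035,.034],B));print((u[0]-o[0])*2.5,(u[1]-o[1])*2.5+o[2])
```

```text
tip(book mm) [-198.    35.    31.9] tilt 21.8 F [ 0.1 -0.1  1.1] t 4.5 gap -0.0
(-0.2, 0.035, 0.034, 22, 84) slide [ 1.3  0.4 -2.6] ang [ 0.  -0.2 -0.3]
(-0.116, 0.035, 0.034, 22, 84) slide [ 31.7 -17.7  73.6] ang [ 0.  -0.2 -0.3]
[-0.81000922  1.04630516  0.1810006   1.72344029  0.78538332  0.41711874]
90.41332723130701 223.17303697996812
265.61488954119966 455.6355143647356
```

View pics/c3.png

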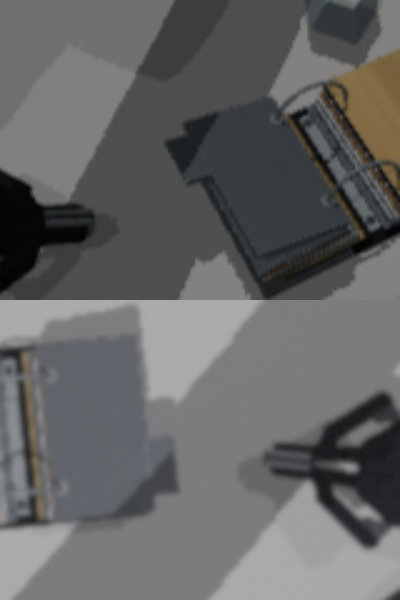

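The fingertip shows at (92,222) and (265,458), matching the projection, and it lines up with the tab, which is at about (185,155) and (163,465). I'll slide it in under the tab.

Call:
{"fn": "jog_arm", "kwargs": {"moves": [{"fingers":1,"slide":[8,-4,16],"angular":[0,0,0]},{"fingers":1,"slide":[15,-8,33],"angular":[0,0,0]},{"fingers":1,"slide":[23,-13,52],"angular":[0,0,0]},{"fingers":1,"slide":[28,-16,65],"angular":[0,0,0]},{"fingers":1,"slide":[31,-17,72],"angular":[0,0,0]},{"fingers":1,"slide":[31,-17,72],"angular":[0,0,0]},{"fingers":1,"slide":[31,-17,72],"angular":[0,0,0]}]}}

```text
clock: 5.18
tcp_pos: [0.5181, -0.0614, 0.0385]
orientation: [-0.373, 0.617, 0.554, 0.416]
wrist_force: [-0.4, -0.2, -0.0]
finger_gap: 0.0003
grip_force: 0.0
```

Run:
```python
from h import *
tipbook()
cmd((-.116,.035,.055,22,84),(-.112,.035,.075,25,84),(-.104,.035,.095,30,84),(-.094,.035,.110,35,84))
s=read_camera("scene");t=read_camera("top")
a=s["color"][140:260,120:280];b=t["color"][190:310,290:450]
im=np.vstack([cv2.resize(a,(400,300)),cv2.resize(b,(400,300))]);cv2.imwrite("pics/c4.png",im[:,:,::-1])
```

```text
tip(book mm) [-119.8   33.6   34.4] tilt 22.1 F [-0.4 -0.2 -0. ] t 5.1833 gap 0.0
(-0.116, 0.035, 0.055, 22, 84) slide [20.4 -2.1 -4.6] ang [ 0.2  0.1 -0.1]
(-0.112, 0.035, 0.075, 25, 84) slide [41.  -3.  -8.4] ang [ 0.2 -2.9 -0.1]
(-0.104, 0.035, 0.095, 30, 84) slide [63.4 -4.8 -8.6] ang [ 0.2 -7.9 -0.1]
(-0.094, 0.035, 0.11, 35, 84) slide [81.9 -6.9 -5. ] ang [  0.2 -12.9  -0.1]
```

View pics/c4.png

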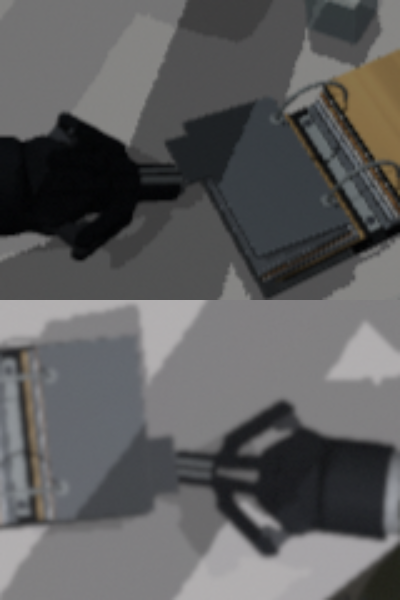

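The fingertip has just gone under the tab's outer edge, at (178,180) in the scene half and (175,467) in the top half, with no contact force. I'll now compute the arc that carries the leaf.

```bash
cat >> h.py <<'E'
def tr(th,t,r,y=.034,az=84): # finger's upper tip edge on the leaf's original underside
    P=leaf(r,y,np.radians(th)); c=np.radians(t)
    return (P[0]-.011*np.sin(c),y,P[2]-.011*np.cos(c),t,az)
def T(th): # tilt and radius schedule
    return np.interp(th,[0,20,40,60,80,100,120,150,180],[22,22,25,38,52,66,77,84,86]),np.interp(th,[0,10,30,90,140,180],[.109,.109,.110,.105,.09,.085])
def rows(ths):
    tipbook(); cmd(*[tr(th,*T(th)) for th in ths])
E
python3 -c "
from h import *
rows([5,8,11,14,17,20,23,26,29,32])"
```

```text
tip(book mm) [-120.1   33.7   33.5] tilt 22.0 F [-0.6 -0.6 -1.3] t 5.2833 gap 0.0
(np.float64(-0.1127058946195753), 0.034, np.float64(0.03730095355926008), np.float64(22.0), 84) slide [ 6.2 -1.8  5.2] ang [ 0.2  0.  -0.2]
(np.float64(-0.1120598920204062), 0.034, np.float64(0.04297084560441247), np.float64(22.0), 84) slide [11.7 -2.   3.6] ang [ 0.2  0.  -0.2]
(np.float64(-0.11116711688254279), 0.034, np.float64(0.04860869854557755), np.float64(22.0), 84) slide [17.2 -2.2  2.3] ang [ 0.2  0.  -0.2]
(np.float64(-0.11007696583691386), 0.034, np.float64(0.05421884859924906), np.float64(22.0), 84) slide [22.8 -2.4  1.2] ang [ 0.2  0.  -0.2]
(np.float64(-0.10869259759213296), 0.034, np.float64(0.05977182351119661), np.float64(22.0), 84) slide [28.5 -2.7  0.4] ang [ 0.2  0.  -0.2]
(np.float64(-0.107017014503632), 0.034, np.float64(0.06525218329392606), np.float64(22.0), 84) slide [34.2 -3.1 -0.1] ang [ 0.2  0.  -0.2]
(np.float64(-0.1051340047284825), 0.034, np.float64(0.07067732375411229), np.float64(22.45), 84) slide [40.  -3.5 -0.5] ang [ 0.2 -0.4 -0.2]
(np.float64(-0.10296794973519081), 0.034, np.float64(0.07600011245621777), np.float64(22.9), 84) slide [45.8 -4.  -0.5] ang [ 0.2 -0.9 -0.2]
(np.float64(-0.10052425212265867), 0.034, np.float64(0.08120570836198032), np.float64(23.35), 84) slide [51.6 -4.5 -0.3] ang [ 0.2 -1.3 -0.2]
(np.float64(-0.09758294748772374), 0.034, np.float64(0.08613824284193226), np.float64(23.8), 84) slide [57.3 -5.2  0.6] ang [ 0.2 -1.8 -0.2]
```

Call:
{"fn": "jog_arm", "kwargs": {"moves": [{"fingers":1,"slide":[6,-2,5],"angular":[0,0,0]},{"fingers":1,"slide":[12,-2,3.6],"angular":[0,0,0]},{"fingers":1,"slide":[17,-2,2.3],"angular":[0,0,0]},{"fingers":1,"slide":[23,-2.4,1.2],"angular":[0,0,0]},{"fingers":1,"slide":[28.5,-2.7,0.4],"angular":[0,0,0]},{"fingers":1,"slide":[34,-3,0],"angular":[0,0,0]},{"fingers":1,"slide":[40,-3.5,-0.5],"angular":[0,-0.4,0]},{"fingers":1,"slide":[46,-4,-0.5],"angular":[0,-0.9,0]},{"fingers":1,"slide":[51.6,-4.5,-0.3],"angular":[0,-1.3,0]},{"fingers":1,"slide":[57,-5,0.6],"angular":[0,-1.8,0]}]}}

```text
clock: 6.12
tcp_pos: [0.5148, -0.0376, 0.0903]
orientation: [-0.366, 0.624, 0.559, 0.405]
wrist_force: [0.1, 0.6, -0.5]
finger_gap: -0.0001
grip_force: 0.5
```

Run:
```python
from h import *
rows([35,38,41,44,47,50,53,56,59,62])
s=read_camera("scene");t=read_camera("top")
a=s["color"][110:260,120:320];b=t["color"][180:330,250:450]
im=np.vstack([cv2.resize(a,(400,300)),cv2.resize(b,(400,300))]);cv2.imwrite("pics/c5.png",im[:,:,::-1])
```

```text
tip(book mm) [-95.9  34.3  85.9] tilt 23.8 F [ 0.1  0.6 -0.5] t 6.1167 gap -0.0
(np.float64(-0.09428331889875027), 0.034, np.float64(0.09082503533745415), np.float64(24.25), 84) slide [ 5.3 -0.  -0.5] ang [ 0.1 -0.4 -0.2]
(np.float64(-0.09075238020614677), 0.034, np.float64(0.09531873134947803), np.float64(24.7), 84) slide [10.9 -0.8  0.9] ang [ 0.1 -0.9 -0.2]
(np.float64(-0.08708783510602526), 0.034, np.float64(0.09964909945747981), np.float64(25.65), 84) slide [16.5 -1.6  2.4] ang [ 0.1 -1.8 -0.2]
(np.float64(-0.08338440465650836), 0.034, np.float64(0.10385374661341083), np.float64(27.6), 84) slide [22.2 -2.4  4. ] ang [ 0.1 -3.8 -0.2]
(np.float64(-0.07947866717592658), 0.034, np.float64(0.10784364068385924), np.float64(29.55), 84) slide [27.7 -3.3  5.9] ang [ 0.1 -5.7 -0.2]
(np.float64(-0.07538280859458386), 0.034, np.float64(0.11160910619666094), np.float64(31.5), 84) slide [33.2 -4.2  8.1] ang [ 0.1 -7.7 -0.2]
(np.float64(-0.07110947355076765), 0.034, np.float64(0.1151411492802222), np.float64(33.45), 84) slide [38.4 -5.1 10.6] ang [ 0.1 -9.6 -0.2]
(np.float64(-0.066671727653365), 0.034, np.float64(0.11843147915417125), np.float64(35.4), 84) slide [43.6 -6.1 13.3] ang [  0.1 -11.6  -0.2]
(np.float64(-0.062083018753428656), 0.034, np.float64(0.12147252754660631), np.float64(37.35), 84) slide [48.5 -7.1 16.2] ang [  0.1 -13.5  -0.2]
(np.float64(-0.057371983384243895), 0.034, np.float64(0.12426963899172064), np.float64(39.4), 84) slide [53.3 -8.1 19.4] ang [  0.1 -15.6  -0.2]
```

View pics/c5.png

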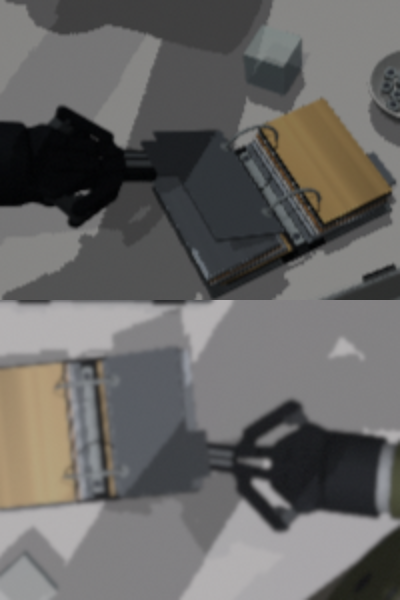

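The divider is up about 30° on the fingertip, with the tab at (165,150) in the scene half. The sheet below still lies flat on the stack at about (190,230), so I'll continue.

Call:
{"fn": "jog_arm", "kwargs": {"moves": [{"fingers":1,"slide":[5.3,0,-0.5],"angular":[0,-0.4,0]},{"fingers":1,"slide":[11,-0.8,0.9],"angular":[0,-0.9,0]},{"fingers":1,"slide":[16.5,-1.6,2.4],"angular":[0,-1.8,0]},{"fingers":1,"slide":[22,-2.4,4],"angular":[0,-3.8,0]},{"fingers":1,"slide":[27.7,-3.3,6],"angular":[0,-5.7,0]},{"fingers":1,"slide":[33,-4.2,8],"angular":[0,-7.7,0]},{"fingers":1,"slide":[38.4,-5,10.6],"angular":[0,-9.6,0]},{"fingers":1,"slide":[43.6,-6,13.3],"angular":[0,-11.6,0]},{"fingers":1,"slide":[48.5,-7,16.2],"angular":[0,-13.5,0]},{"fingers":1,"slide":[53.3,-8,19.4],"angular":[0,-15.6,0]}]}}

```text
clock: 7.05
tcp_pos: [0.5112, 0.0023, 0.1314]
orientation: [-0.286, 0.674, 0.603, 0.317]
wrist_force: [-0.2, -1.6, -0.0]
finger_gap: -0.0002
grip_force: 0.4
```

Run:
```python
from h import *
np.set_printoptions(suppress=True)
rows([65,68,71,74,77,80,83,86,89,92]);print(get_state()['joint_pos'])
```

```text
tip(book mm) [-57.4  33.9 124.4] tilt 39.5 F [-0.2 -1.6 -0. ] t 7.05 gap -0.0
(np.float64(-0.052544192725106346), 0.034, np.float64(0.12681194593316225), np.float64(41.5), 84) slide [ 5.2 -1.2  2.1] ang [ 0.1 -2.  -0.3]
(np.float64(-0.047606286044358966), 0.034, np.float64(0.12908825132040633), np.float64(43.6), 84) slide [10.4 -2.2  4.4] ang [ 0.1 -4.1 -0.3]
(np.float64(-0.04257275919996638), 0.034, np.float64(0.13109395337621946), np.float64(45.7), 84) slide [15.5 -3.3  6.9] ang [ 0.1 -6.2 -0.3]
(np.float64(-0.03745828939436183), 0.034, np.float64(0.13282523385222167), np.float64(47.8), 84) slide [20.4 -4.4  9.7] ang [ 0.1 -8.3 -0.3]
(np.float64(-0.03227769309174775), 0.034, np.float64(0.13427906444525847), np.float64(49.9), 84) slide [25.2 -5.6 12.8] ang [  0.  -10.4  -0.3]
(np.float64(-0.02704588375942408), 0.034, np.float64(0.1354532109652098), np.float64(52.0), 84) slide [29.7 -6.7 16.1] ang [  0.  -12.5  -0.3]
(np.float64(-0.02177782955276391), 0.034, np.float64(0.13634623525336922), np.float64(54.1), 84) slide [34.1 -7.9 19.6] ang [  0.  -14.6  -0.3]
(np.float64(-0.016488511063065467), 0.034, np.float64(0.13695749485686481), np.float64(56.2), 84) slide [38.2 -9.  23.3] ang [  0.  -16.7  -0.3]
(np.float64(-0.011192879246782446), 0.034, np.float64(0.13728714047088916), np.float64(58.3), 84) slide [ 42.1 -10.2  27.2] ang [  0.  -18.8  -0.3]
(np.float64(-0.005920936768816309), 0.034, np.float64(0.13690304180836704), np.float64(60.4), 84) slide [ 45.5 -11.3  31.5] ang [  0.  -20.9  -0.3]
[-0.57336776  0.52816423 -0.23361818  1.30900167  0.7601623   0.90402147]
```

Contact force is about 1.6 N and the tip is tracking the arc well.

Call:
{"fn": "jog_arm", "kwargs": {"moves": [{"fingers":1,"slide":[5.2,-1.2,2.1],"angular":[0,-2,0]},{"fingers":1,"slide":[10.4,-2.2,4.4],"angular":[0,-4.1,0]},{"fingers":1,"slide":[15.5,-3.3,7],"angular":[0,-6.2,0]},{"fingers":1,"slide":[20.4,-4.4,9.7],"angular":[0,-8.3,0]},{"fingers":1,"slide":[25.2,-5.6,12.8],"angular":[0,-10.4,0]},{"fingers":1,"slide":[29.7,-6.7,16],"angular":[0,-12.5,0]},{"fingers":1,"slide":[34,-8,19.6],"angular":[0,-14.6,0]},{"fingers":1,"slide":[38.2,-9,23.3],"angular":[0,-16.7,0]},{"fingers":1,"slide":[42,-10,27.2],"angular":[0,-18.8,0]},{"fingers":1,"slide":[45.5,-11.3,31.5],"angular":[0,-20.9,0]}]}}

```text
clock: 7.88
tcp_pos: [0.5057, 0.0567, 0.1468]
orientation: [-0.171, 0.72, 0.645, 0.19]
wrist_force: [0.4, -0.1, 0.1]
finger_gap: 0.0006
grip_force: 0.3
```

Run:
```python
from h import *
rows([94.5,97,99.5,102,105,108,111,114,117,120]);print(get_state()['joint_pos'])
s=read_camera("scene");t=read_camera("top")
a=s["color"][110:260,120:320];b=t["color"][180:330,250:450]
im=np.vstack([cv2.resize(a,(400,300)),cv2.resize(b,(400,300))]);cv2.imwrite("pics/c6.png",im[:,:,::-1])
```

```text
tip(book mm) [ -5.7  34.1 137.2] tilt 60.4 F [ 0.4 -0.1  0.1] t 7.8833 gap 0.001
(np.float64(-0.0015936247603314455), 0.034, np.float64(0.1361917391844482), np.float64(62.15), 84) slide [ 3.3 -0.8  2.9] ang [ 0.  -1.8 -0.3]
(np.float64(0.002662052103022894), 0.034, np.float64(0.13529366813547697), np.float64(63.9), 84) slide [ 6.8 -1.7  5.8] ang [ 0.  -3.5 -0.3]
(np.float64(0.0068381309668420695), 0.034, np.float64(0.13421366913371097), np.float64(65.65), 84) slide [10.2 -2.6  8.7] ang [ 0.  -5.3 -0.3]
(np.float64(0.010949205987697865), 0.034, np.float64(0.13290380326286563), np.float64(67.1), 84) slide [13.3 -3.5 11.9] ang [-0.  -6.7 -0.3]
(np.float64(0.015759227470692562), 0.034, np.float64(0.13108872712093064), np.float64(68.75), 84) slide [16.8 -4.5 15.8] ang [-0.  -8.4 -0.3]
(np.float64(0.02041546065908449), 0.034, np.float64(0.1290352617557445), np.float64(70.4), 84) slide [20.  -5.6 19.9] ang [ -0.  -10.   -0.3]
(np.float64(0.024906332574542896), 0.034, np.float64(0.12675433193747504), np.float64(72.05), 84) slide [23.  -6.5 24.1] ang [ -0.  -11.7  -0.3]
(np.float64(0.02922098548108621), 0.034, np.float64(0.1242574119593177), np.float64(73.7), 84) slide [25.8 -7.5 28.5] ang [ -0.  -13.3  -0.3]
(np.float64(0.03334930229452734), 0.034, np.float64(0.12155648096897279), np.float64(75.35), 84) slide [28.2 -8.4 32.9] ang [ -0.  -15.   -0.3]
(np.float64(0.03728192928736239), 0.034, np.float64(0.11866397716552361), np.float64(77.0), 84) slide [30.5 -9.2 37.4] ang [ -0.  -16.6  -0.3]
[-0.33387955  0.28229887 -0.34032891  1.07636302  0.50236642  1.31324572]
```

View pics/c6.png

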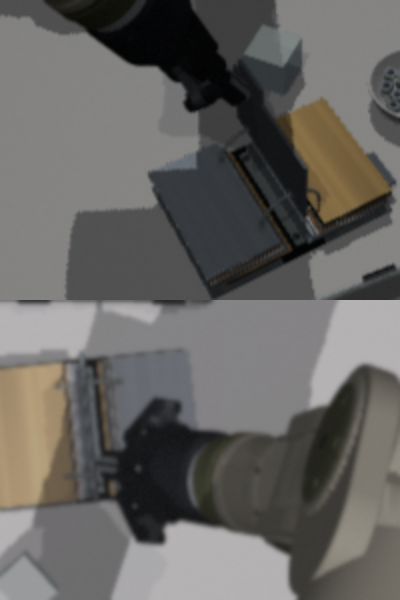

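The divider now stands upright at about (275,130) in the scene half, and the aluminium sheet is flat on the right at (215,215). The rest of the arc comes next.

Call:
{"fn": "jog_arm", "kwargs": {"moves": [{"fingers":1,"slide":[3.3,-0.8,2.9],"angular":[0,-1.8,0]},{"fingers":1,"slide":[6.8,-1.7,5.8],"angular":[0,-3.5,0]},{"fingers":1,"slide":[10.2,-2.6,8.7],"angular":[0,-5.3,0]},{"fingers":1,"slide":[13.3,-3.5,12],"angular":[0,-6.7,0]},{"fingers":1,"slide":[16.8,-4.5,15.8],"angular":[0,-8.4,0]},{"fingers":1,"slide":[20,-5.6,20],"angular":[0,-10,0]},{"fingers":1,"slide":[23,-6.5,24],"angular":[0,-11.7,0]},{"fingers":1,"slide":[25.8,-7.5,28.5],"angular":[0,-13.3,0]},{"fingers":1,"slide":[28.2,-8.4,33],"angular":[0,-15,0]},{"fingers":1,"slide":[30.5,-9.2,37.4],"angular":[0,-16.6,0]}]}}

```text
clock: 8.82
tcp_pos: [0.5012, 0.1019, 0.1286]
orientation: [-0.078, 0.74, 0.663, 0.084]
wrist_force: [-0.3, -0.2, -0.1]
finger_gap: -0.0003
grip_force: 0.2
```

Run:
```python
from h import *
rows([122.5,125,127.5,130,132.5,135,137.5,140,142.5,145]);print(get_state()['joint_pos'])
```

```text
tip(book mm) [ 36.9  34.3 117.9] tilt 76.9 F [-0.3 -0.2 -0.1] t 8.8167 gap -0.0
(np.float64(0.040435080191601955), 0.034, np.float64(0.11596782158787444), np.float64(77.58333333333333), 84) slide [ 3.2 -0.5  2.7] ang [-0.2 -0.7 -0.3]
(np.float64(0.043436742461717304), 0.034, np.float64(0.11315414769449594), np.float64(78.16666666666667), 84) slide [ 5.5 -1.2  6.1] ang [-0.2 -1.3 -0.3]
(np.float64(0.04628274588513202), 0.034, np.float64(0.1102308821101259), np.float64(78.75), 84) slide [ 7.6 -1.8  9.5] ang [-0.2 -1.9 -0.3]
(np.float64(0.04896932058707761), 0.034, np.float64(0.1072060890565731), np.float64(79.33333333333333), 84) slide [ 9.6 -2.4 13.1] ang [-0.2 -2.5 -0.3]
(np.float64(0.05149310099776852), 0.034, np.float64(0.10408795059932212), np.float64(79.91666666666667), 84) slide [11.4 -2.9 16.7] ang [-0.2 -3.  -0.3]
(np.float64(0.05385112886165955), 0.034, np.float64(0.10088474681410166), np.float64(80.5), 84) slide [13.  -3.4 20.3] ang [-0.2 -3.6 -0.3]
(np.float64(0.05604085528953134), 0.034, np.float64(0.09760483591924048), np.float64(81.08333333333333), 84) slide [14.5 -3.9 24. ] ang [-0.2 -4.2 -0.3]
(np.float64(0.058060141856317624), 0.034, np.float64(0.09425663441940885), np.float64(81.66666666666667), 84) slide [15.8 -4.3 27.8] ang [-0.2 -4.8 -0.3]
(np.float64(0.06025435283611445), 0.034, np.float64(0.09111493043120869), np.float64(82.25), 84) slide [17.2 -4.7 31.3] ang [-0.2 -5.4 -0.3]
(np.float64(0.06229765201567105), 0.034, np.float64(0.08789107774092506), np.float64(82.83333333333333), 84) slide [18.6 -5.2 34.9] ang [-0.2 -6.  -0.3]
[-0.08823746  0.2357153  -0.36782626  0.96622233  0.22905103  1.59169798]
```

Call:
{"fn": "jog_arm", "kwargs": {"moves": [{"fingers":1,"slide":[3,-0.5,2.7],"angular":[0,-0.7,0]},{"fingers":1,"slide":[5.5,-1.2,6],"angular":[0,-1.3,0]},{"fingers":1,"slide":[7.6,-1.8,9.5],"angular":[0,-1.9,0]},{"fingers":1,"slide":[9.6,-2.4,13],"angular":[0,-2.5,0]},{"fingers":1,"slide":[11.4,-2.9,16.7],"angular":[0,-3,0]},{"fingers":1,"slide":[13,-3.4,20.3],"angular":[0,-3.6,0]},{"fingers":1,"slide":[14.5,-3.9,24],"angular":[0,-4.2,0]},{"fingers":1,"slide":[15.8,-4.3,27.8],"angular":[0,-4.8,0]},{"fingers":1,"slide":[17.2,-4.7,31.3],"angular":[0,-5.4,0]},{"fingers":1,"slide":[18.6,-5.2,35],"angular":[0,-6,0]}]}}

```text
clock: 9.65
tcp_pos: [0.499, 0.1286, 0.0984]
orientation: [-0.043, 0.743, 0.667, 0.045]
wrist_force: [0.0, -0.1, 0.1]
finger_gap: -0.0001
grip_force: 0.1
```

Run:
```python
from h import *
rows([147.5,150,152.5,155,157.5,160,162.5,165,167.5,170])
s=read_camera("scene");t=read_camera("top")
a=s["color"][110:260,180:380];b=t["color"][180:330,220:420]
im=np.vstack([cv2.resize(a,(400,300)),cv2.resize(b,(400,300))]);cv2.imwrite("pics/c7.png",im[:,:,::-1])
```

```text
tip(book mm) [62.5 33.7 87.5] tilt 82.9 F [ 0.  -0.1  0.1] t 9.65 gap -0.0
(np.float64(0.06418708291093447), 0.034, np.float64(0.08459211633108052), np.float64(83.41666666666667), 84) slide [ 1.3 -0.6  3.1] ang [-0.2 -0.5 -0.2]
(np.float64(0.06592001373681793), 0.034, np.float64(0.08122518690405581), np.float64(84.0), 84) slide [ 2.7 -1.   6.7] ang [-0.2 -1.1 -0.2]
(np.float64(0.06750198132794262), 0.034, np.float64(0.07771790712296249), np.float64(84.16666666666667), 84) slide [ 3.8 -1.3 10.3] ang [-0.2 -1.3 -0.2]
(np.float64(0.06892212871464375), 0.034, np.float64(0.07415708515175856), np.float64(84.33333333333333), 84) slide [ 4.8 -1.6 14. ] ang [-0.2 -1.4 -0.2]
(np.float64(0.07017881326660841), 0.034, np.float64(0.07055008562683698), np.float64(84.5), 84) slide [ 5.6 -1.9 17.8] ang [-0.2 -1.6 -0.2]
(np.float64(0.07127072562161912), 0.034, np.float64(0.06690431407077271), np.float64(84.66666666666667), 84) slide [ 6.2 -2.1 21.5] ang [-0.2 -1.8 -0.2]
(np.float64(0.07219689010563171), 0.034, np.float64(0.06322720188309341), np.float64(84.83333333333333), 84) slide [ 6.7 -2.3 25.3] ang [-0.2 -1.9 -0.2]
(np.float64(0.0729566644798536), 0.034, np.float64(0.05952619137305728), np.float64(85.0), 84) slide [ 7.  -2.4 29. ] ang [-0.2 -2.1 -0.2]
(np.float64(0.07354973901932155), 0.034, np.float64(0.055808720864490784), np.float64(85.16666666666667), 84) slide [ 7.1 -2.6 32.8] ang [-0.2 -2.3 -0.2]
(np.float64(0.07397613492881339), 0.034, np.float64(0.0520822099024263), np.float64(85.33333333333333), 84) slide [ 7.1 -2.6 36.6] ang [-0.2 -2.4 -0.2]
```

View pics/c7.png

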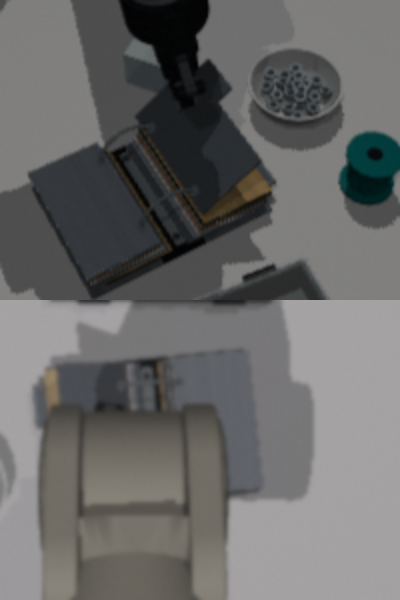

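The divider is past upright, leaning over the left stack at (200,125), with the fingertip on its outer face and the sheet flat on the right. I'll lower it gently.

Call:
{"fn": "jog_arm", "kwargs": {"moves": [{"fingers":1,"slide":[1.3,-0.6,3],"angular":[0,-0.5,0]},{"fingers":1,"slide":[2.7,-1,6.7],"angular":[0,-1,0]},{"fingers":1,"slide":[3.8,-1.3,10.3],"angular":[0,-1.2,0]},{"fingers":1,"slide":[4.8,-1.6,14],"angular":[0,-1.4,0]},{"fingers":1,"slide":[5.6,-1.9,17.8],"angular":[0,-1.6,0]},{"fingers":1,"slide":[6.2,-2,21.5],"angular":[0,-1.8,0]},{"fingers":1,"slide":[6.7,-2.3,25],"angular":[0,-1.9,0]},{"fingers":1,"slide":[7,-2.4,29],"angular":[0,-2,0]},{"fingers":1,"slide":[7,-2.5,32.5],"angular":[0,-2.2,0]},{"fingers":1,"slide":[7,-2.6,36],"angular":[0,-2.4,0]}]}}

```text
clock: 10.58
tcp_pos: [0.4975, 0.14, 0.0635]
orientation: [-0.029, 0.744, 0.667, 0.03]
wrist_force: [-0.5, -0.0, 0.4]
finger_gap: -0.0001
grip_force: 0.1
```

Run:
```python
from h import *
rows([173,176,179,180])
```

```text
tip(book mm) [73.6 34.1 52.5] tilt 85.3 F [-0.5 -0.   0.4] t 10.5833 gap -0.0
(np.float64(0.07426830985480694), 0.034, np.float64(0.047608859770549204), np.float64(85.53333333333333), 84) slide [ 0.3 -0.1  5. ] ang [-0.2 -0.3 -0.2]
(np.float64(0.07432221185537083), 0.034, np.float64(0.04314579417598823), np.float64(85.73333333333333), 84) slide [ 0.  -0.1  9.4] ang [-0.2 -0.5 -0.2]
(np.float64(0.07413973074396284), 0.034, np.float64(0.03870554750582739), np.float64(85.93333333333334), 84) slide [-0.5 -0.  13.8] ang [-0.2 -0.7 -0.2]
(np.float64(0.07402679544714194), 0.034, np.float64(0.03723267878881464), np.float64(86.0), 84) slide [-0.7  0.  15.3] ang [-0.2 -0.7 -0.2]
```

Call:
{"fn": "jog_arm", "kwargs": {"moves": [{"fingers":1,"slide":[0,0,3],"angular":[0,0,0]},{"fingers":1,"slide":[0,0,6],"angular":[0,0,0]},{"fingers":1,"slide":[0,0,8],"angular":[0,0,0]},{"fingers":1,"slide":[0,0,10],"angular":[0,0,0]},{"fingers":1,"slide":[0,0,12],"angular":[0,0,0]},{"fingers":1,"slide":[0,0,13],"angular":[0,0,0]},{"fingers":1,"slide":[0,0,14],"angular":[0,0,0]},{"fingers":1,"slide":[0,0,14],"angular":[0,0,0]}]}}

```text
clock: 11.25
tcp_pos: [0.4976, 0.1412, 0.0498]
orientation: [-0.029, 0.744, 0.667, 0.03]
wrist_force: [0.1, 0.3, -0.6]
finger_gap: -0.0
grip_force: 0.0
```

Call:
{"fn": "jog_arm", "kwargs": {"moves": [{"fingers":1,"slide":[0,0,0.5],"angular":[0,0,0]},{"fingers":1,"slide":[0,0,1],"angular":[0,0,0]},{"fingers":1,"slide":[0,0,1],"angular":[0,0,0]}]}}

```text
clock: 11.5
tcp_pos: [0.4978, 0.1412, 0.0493]
orientation: [-0.029, 0.744, 0.667, 0.03]
wrist_force: [-1.1, -0.7, 2.9]
finger_gap: -0.0003
grip_force: 1.4
```

Run:
```python
from h import *
tipbook()
```

```text
tip(book mm) [74.8 33.7 38.3] tilt 85.3 F [-1.1 -0.7  2.9] t 11.5 gap -0.0
```

Touching down at z = 38 mm. I'll press a little further to confirm it is seated, then lift away.

Call:
{"fn": "jog_arm", "kwargs": {"moves": [{"fingers":1,"slide":[0,0,0.5],"angular":[0,0,0]},{"fingers":1,"slide":[0,0,1],"angular":[0,0,0]},{"fingers":1,"slide":[0,0,1.5],"angular":[0,0,0]},{"fingers":1,"slide":[0,0,1.5],"angular":[0,0,0]}]}}

```text
clock: 11.83
tcp_pos: [0.4979, 0.1413, 0.049]
orientation: [-0.028, 0.744, 0.667, 0.03]
wrist_force: [-3.9, -2.3, 12.9]
finger_gap: 0.0002
grip_force: 6.7
```

Run:
```python
from h import *
tipbook()
```

```text
tip(book mm) [74.8 33.5 38. ] tilt 85.3 F [-3.9 -2.3 12.9] t 11.8333 gap 0.0
```

Call:
{"fn": "jog_arm", "kwargs": {"moves": [{"fingers":1,"slide":[0,0,-5],"angular":[0,0,0]},{"fingers":1,"slide":[0,0,-15],"angular":[0,0,0]},{"fingers":1,"slide":[0,0,-40],"angular":[0,0,0]},{"fingers":1,"slide":[0,0,-75],"angular":[0,0,0]},{"fingers":1,"slide":[0,0,-110],"angular":[0,0,0]},{"fingers":1,"slide":[0,0,-140],"angular":[0,0,0]},{"fingers":1,"slide":[-40,0,-150],"angular":[0,0,0]},{"fingers":1,"slide":[-80,0,-150],"angular":[0,0,0]},{"fingers":1,"slide":[-120,0,-150],"angular":[0,0,0]},{"fingers":1,"slide":[-150,0,-150],"angular":[0,0,0]}]}}

```text
clock: 12.67
tcp_pos: [0.4805, -0.0218, 0.1854]
orientation: [-0.028, 0.744, 0.667, 0.03]
wrist_force: [1.1, 1.4, -0.5]
finger_gap: 0.0
grip_force: 0.0
```

Call:
{"fn": "jog_arm", "kwargs": {"moves": [{"fingers":1,"slide":[-40,0,0],"angular":[0,0,0]},{"fingers":1,"slide":[-80,0,0],"angular":[0,0,0]},{"fingers":1,"slide":[-120,0,0],"angular":[0,0,0]},{"fingers":1,"slide":[-160,0,0],"angular":[0,0,0]},{"fingers":1,"slide":[-200,0,0],"angular":[0,0,0]},{"fingers":1,"slide":[-200,0,0],"angular":[0,0,0]},{"fingers":1,"slide":[-200,0,0],"angular":[0,0,0]}]}}

```text
clock: 13.25
tcp_pos: [0.4587, -0.2198, 0.1679]
orientation: [-0.029, 0.745, 0.666, 0.03]
wrist_force: [-0.3, 0.4, -0.6]
finger_gap: 0.0003
grip_force: 0.0
```

Run:
```python
from h import *
tipbook()
s=read_camera("scene");t=read_camera("top")
a=s["color"][110:290,180:420];b=t["color"][130:340,150:430]
im=np.vstack([cv2.resize(a,(400,300)),cv2.resize(b,(400,300))]);cv2.imwrite("pics/c8.png",im[:,:,::-1])
u=[proj(t,bk(P,B)) for P in((.125,.0125,.038),(.125,.0575,.038),(.105,-.07,.038))];print([((p[0]-150)/.7,(p[1]-130)/.7+300) for p in u])
u=[proj(s,bk(P,B)) for P in((.125,.0125,.038),(.125,.0575,.038),(.105,-.07,.038))];print([((p[0]-180)/.6,(p[1]-110)/.6) for p in u])
```

```text
tip(book mm) [-279.8  112.1  157. ] tilt 85.2 F [-0.3  0.4 -0.6] t 13.25 gap 0.0
[(np.float64(121.66041078703579), np.float64(479.43273525480265)), (np.float64(124.29326733417243), np.float64(511.42948263435505)), (np.float64(130.93497541477717), np.float64(420.07064271324225))]
[(np.float64(206.00500417657088), np.float64(102.94152877032928)), (np.float64(188.18887216185564), np.float64(79.27431550728272)), (np.float64(227.19644058853402), np.float64(156.17150093012603))]
```

View pics/c8.png

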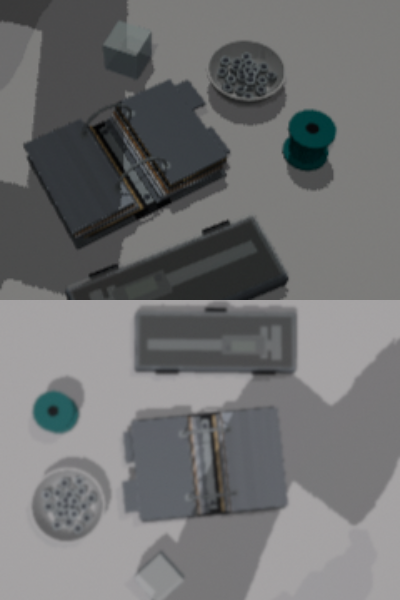

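The divider lies flat on the left stack, with its tab corners at (206,103) and (188,79) as predicted. The sheet is flat on the right, the other things have not moved, and the arm is clear.

```bash
python3 -c "
from workcell import *
print(hand_in())"
```

```text
the job is handed in; nothing more can be done
None
```

I turned the grey divider over the rings with a fingertip and laid it flat on the left-hand stack; in the last pictures the aluminium sheet still lay flat and nothing around the book had moved, and I handed the job in at about 13 s.

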